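Zero the kitchen scale with the tumbler on it

ROBOT

A 6-joint arm with a two-finger parallel gripper is mounted at the origin on a cart in front of the work surface, level with it; the furniture and walls round the work are solid. World frame = base frame: x ahead of the robot, y to its left, z up, the work surface at z = 0. Lengths are in m, angles in rad, forces in N, time in s.
With the tool pointing down it reaches from about 0.3 to 0.775 m from the base axis. Payload 14.6 kg.
Tool frame: the origin (TCP) lies midway between the tips of the shut fingers; the grasp point (between the pads) lies 19 mm behind it (ctrl.pinch_z is the distance from the TCP to the grasp point, in m); z points along the fingers, y is the line along which they close (so a half turn about z gives the same grasp; the last joint's range is limited). The gripper opens to 94 mm and grips with 3 to 60 N. Pads are 16 mm wide; open, the fingers measure 119 mm over their backs; the gripper's body (75 mm by 177 mm) begins 78 mm behind the grasp point.
Start: joints at [-1.407, 0.3, 1.521, -0, 1.321, -0.067], TCP at [0.126, -0.535, 0.17] pointing down, gripper open.
Joint ranges: [-3.03, 3.03], [-0.79, 2.21], [0.23, 2.52], [-1.04, 4.18], [0, 3.07], [-2.55, 2.55]. Speed limits (rad/s): [2.22, 2.22, 2.57, 3.14, 3.14, 3.14].

INTERFACE

Orientations are given as [roll, pitch, yaw] about the fixed x, y, z axes, in that order (R = Rz(yaw) Ry(pitch) Rx(roll)).
In Python, from station import ctrl gives the robot as it stands.
- The arm moves only by the tool jog_arm, never from a script. Its argument "motion" is a list of rows, each a list of 7 numbers: the shift along the tool's x, y, z in m, then the turn, a rotation vector about the tool's x, y, z in rad, then the opening, from -1 (shut) to 1 (fully open). In form: [[tx, ty, tz, rx, ry, rz, gripper], ...]. A call has 1 to 5 rows; each row shifts and turns the commanded pose from where the row before left it, along the tool's axes as they then stand; what a row does not reach is not made up. A row lasts 1/10 s, in which the tool goes at most 50 mm and 8.59 degrees, less where a joint would pass 70% of its speed; a pose out of reach is approached as far as the arm can. A call is refused whole if a number of a shift passes 0.05 or a number of a turn 0.15, either way. A call with a gripper value outside its range is refused whole. The fingers move at their own pace and stop on an object; "squeeze" is the grip in N (left out, the last holds). Time passes only in rows, so rows that do not move let the fingers close. It gives the time, the measured TCP pose, the force, the opening and the grip force at its end, in the units of the state.
- ctrl.get_obs(): the state, without advancing time (a new reading comes with each control period).
- ctrl.camera(name): name is "side" or "top" or "wrist"; returns the picture (384x512x3 uint8, red, green, blue); there is no depth.
- ctrl.camera_model(name): a dict with "intrinsics" (3x3 intrinsics, pixels), "k1" (the pictures are not rectified: a ray, as slopes to the right and down, at radius r is drawn at 1 + k1 r^2 times it, then the intrinsics apply), "rvec" (rotation vector, rad) and "tvec" (3), from world to camera coordinates, as OpenCV has them. Camera axes: x right, y down, z forward; pixel columns grow to the right and rows downward; lengths in m; the calibration is good to about 2 mm. A picture is of the moment at which its call begins: read the wrist's pose just before it. camera_model takes no time and is no camera call; for the wrist camera it gives the pose at the moment of the call.
- ctrl.hand_in(): hands the job in; it is judged then, once.
The state is a dict: "time_s": time; "qpos": joint angles; "joint_vel": joint speeds; "tau": joint torques, N m; "ee_pos": TCP position; "eef_rot": TCP orientation; "force": force on the tool from outside, world axes, zero at the start; "moment": the same for the moment, N m; "grip_width": finger opening in m; "grip_force": force on a finger pad.
Only numpy, scipy, OpenCV 4.12 (cv2) and the standard library are available. Lean on these libraries where they do the work, as an engineer would, in place of code of your own. Each camera call takes 0.05 s, during which the arm holds its last target. There are 200 camera calls.

TASK

Stand the empty steel tumbler upright, wholly on the round plate of the kitchen scale, and let go of it. Then take the stylus from its wooden stand and zero the scale: with the stylus's tip press the round recessed button (not the square one) fully down and hold it for about a second. Put the stylus back in its stand, down to its collar, and leave the tumbler on the plate and everything else where it was.

Things in the scene. Friction and masses are not known exactly. Their poses are not given: they have to be found in the camera images.
- kitchen_scale: White kitchen scale, fixed: it does not slide. Case 200 (x) x 160 (y) x 36 mm high; origin at the centre of its underside, z up. Its -x end is a flat control panel 60 mm deep (x = -100 to -40 mm), 36 mm high, with a dark display in the middle and one recessed button to each side; behind it is the round steel plate, 132 mm in diameter, centred at x = +30 mm, its top 44 mm above the worktop. The scale may be turned by up to 0.25 rad.
- plate_centre (a point): Centre of the top face of the round steel weighing plate (132 mm diameter, 44 mm above the worktop).
- zero_face (a point): Centre of the top face of the ROUND zero button: 12 mm in diameter, in a round well 16 mm in diameter, at (-70, +35) mm in the scale's frame (left side seen from the robot). Unpressed, its face lies 10 mm below the panel, 26 mm above the worktop. It is pressed straight down and springs back.
- zero_button (a joint): Travel of the round zero button in m: 0 released, 0.006 fully down. Spring force 1.5 N at the start, 4.5 N fully down, then a hard stop.
- unit_face (a point): Centre of the top face of the SQUARE button (12 mm wide, in a square well 16 mm wide), at (-70, -35) mm in the scale's frame (right side seen from the robot). Not to be pressed.
- unit_button (a joint): Travel of the square button in m: 0 released, 0.006 fully down; same spring.
- stylus_tip (a point): End of the stylus's tip. The stylus is a straight round loose tool, 140 mm long, 50 g, standing upright at the start; the point's z axis points from tip to handle. From the tip up: steel pin 6 mm in diameter to 36 mm, shank 9 mm in diameter to 55 mm, steel collar 24 mm in diameter from 55 to 60 mm, black round handle 16 mm in diameter from 60 to 140 mm.
- stylus_handle (a point): Point on the stylus's axis in its handle, 100 mm above the tip (handle runs 40 mm below and above it; diameter 16 mm).
- stand_mouth (a point): Centre of the bore's mouth on top of the stylus's stand: a fixed wooden block 56 x 56 x 60 mm high, with an upright bore 15 mm in diameter, 58 mm deep, its rim chamfered 3 mm. The stylus hangs in it upright with its collar resting on the block, so that its tip is then 55 mm below this point, the handle point 45 mm above it.
- tumbler_centre (a point): Centre of the empty steel tumbler, half-way up (52 mm above its base; z axis up its axis). Open tapering cup, 104 mm high, 71 mm in diameter at the rim, about 54 mm at the base, walls about 2 mm thick, 110 g give or take 40 %; it can be gripped across its outside just below the rim (68 mm wide 17 mm below it; deep grips bring the rim against the gripper's body). It stands upright on the worktop at the start; tumbler and stand may have changed places.
- salt: Bystander: white salt shaker, 43 mm in diameter, 105 mm high, loose; origin at the centre of its base.
- matches: Bystander: matchbox lying flat, 36 x 52 x 15 mm, loose; origin at the centre of its underside.
- teaspoon: Bystander: teaspoon lying flat, 138 mm long, loose; origin at its middle, on the worktop.
- lemon: Bystander: yellow lemon, 83 x 58 x 58 mm, loose; origin at the middle of its underside at the start.
Not all that is in view belongs to the job. There is more than one size of the part that bears stylus_tip; the job needs the largest.

How it is judged:
On the way, in this order (a step that is already met when the one before it is completed fails the run):
1. the tumbler stands upright on the scale's plate, let go (horizontal distance between tumbler_centre and plate_centre below 0.04 m and angle between tumbler_centre's own z axis and vertical below 0.1 rad and z of tumbler_centre in the frame of plate_centre between 0.046 and 0.058 m and contact force between the fingers and tumbler below 0.1 N and linear speed of tumbler below 0.02 m/s), for 0.2 s.
2. the round button is held fully down by the stylus while the tumbler stands on the plate (horizontal distance between tumbler_centre and plate_centre below 0.04 m and angle between tumbler_centre's own z axis and vertical below 0.1 rad and z of tumbler_centre in the frame of plate_centre between 0.046 and 0.058 m and value of joint zero_button above 0.0048 m and contact force between stylus and zero_button above 0.5 N), for 0.4 s.
3. the stylus is back in its stand (horizontal distance between stylus_handle and stand_mouth below 0.01 m and horizontal distance between stylus_tip and stand_mouth below 0.006 m and angle between stylus_tip's own z axis and vertical below 0.12 rad and z of stylus_tip in the frame of stand_mouth below -0.051 m and contact force between the fingers and stylus below 0.1 N), for 0.2 s.
At the end, for the whole second after the job is handed in: Tumbler at rest on the plate (axis within 40 mm of its centre, base within 6 mm of its top, upright to 0.1 rad); stylus upright in its stand (tip within 6 mm, handle within 10 mm of the bore's axis, tilt under 0.12 rad, collar within 4 mm of the wood); both buttons up (under 1.5 mm) (all of step 3 and horizontal distance between tumbler_centre and plate_centre below 0.04 m and angle between tumbler_centre's own z axis and vertical below 0.1 rad and z of tumbler_centre in the frame of plate_centre between 0.046 and 0.058 m and linear speed of tumbler below 0.02 m/s and value of joint each of zero_button, unit_button below 0.0015 m); the robot touches nothing.
It fails at once if the square button is pressed (more than 3 mm) (value of joint unit_button above 0.003 m).
It fails at once if a bystander (salt shaker, matchbox, teaspoon, lemon) is moved by more than 30 mm (distance of any of salt, matches, teaspoon, lemon from where it was at the start of the episode above 0.03 m).
It also fails if it takes over 64 s, if anything falls off the work surface, if the arm or the gripper's body presses on something with over 40 N, if the wrist force passes 120 N, or if a joint passes its speed limit or range.

## Working session

There is one attempt and no reset: what is moved stays moved. The work goes in short steps, Python scripts to look and compute and a tool call to move; the robot and the scene stay as the last step left them, time stands still between calls to the robot, and variables do not carry over. Pictures are saved under pics/ and viewed, at most 10 in all, crops included, and the job is handed in when it is done.

Besides the shell and the picture viewer there is one more tool, called as name(argument=value, ...), one argument or row to a line, values as JSON. jog_arm: Moves the arm, as the interface text tells. Its arguments: {"type":"object","properties":{"motion":{"type":"array"},"squeeze":{"type":"number"}},"required":["motion"]}

```bash
mkdir -p pics
cat > h.py <<'E'
import numpy as np, cv2
from station import ctrl
def snap(n,f):
    m=ctrl.camera_model(n); im=ctrl.camera(n); cv2.imwrite('pics/'+f,im[:,:,::-1]); return im,m
def ray(m,px):
    K=np.array(m['intrinsics'],float); px=np.array(px,float).reshape(-1,1,2)
    d=np.array([m['k1'],0,0,0,0],float)
    u=cv2.undistortPoints(px,K,d).reshape(-1,2)
    R=cv2.Rodrigues(np.array(m['rvec'],float))[0]; t=np.array(m['tvec'],float)
    return -R.T@t, np.c_[u,np.ones(len(u))]@R
def onplane(m,px,z):
    c,d=ray(m,px); return c+d*((z-c[2])/d[:,2])[:,None]
def proj(m,P):
    return cv2.projectPoints(np.array(P,float).reshape(-1,1,3),np.array(m['rvec'],float),np.array(m['tvec'],float),np.array(m['intrinsics'],float),np.array([m['k1'],0,0,0,0],float))[0].reshape(-1,2)
E
python3 - <<'E'
from h import *
import pickle
for n in('top','side'):
    im,m=snap(n,n+'0.png'); pickle.dump((im,m),open(n+'0.pkl','wb')); print(n,ray(m,[[256,192]]))
print(ctrl.get_obs(),ctrl.pinch_z)
E
```

```text
top (array([0.38353588, 0.07037221, 1.35463859]), array([[ 0.13299235,  0.01851965, -0.99099081]]))
side (array([0.11617179, 0.81946414, 0.48966664]), array([[ 0.44466411, -0.78770608, -0.42640342]]))
{'time_s': 0.1, 'qpos': array([-1.40659268e+00,  3.00385400e-01,  1.52152055e+00, -5.27650706e-07,
        1.32070125e+00, -6.66009725e-02]), 'joint_vel': array([ 0.00167936,  0.00044441, -0.00118205, -0.00048809,  0.00143213,
        0.00267429]), 'tau': array([ 2.92861165e-03, -5.32645655e+01, -3.53282940e+01,  7.10223941e-02,
        2.34973856e-02, -5.89728961e-05]), 'ee_pos': array([ 0.12577034, -0.53514704,  0.16975896]), 'eef_rot': array([-3.14058032e+00, -6.70098102e-05,  2.30804715e-01]), 'force': array([0.33620452, 0.77436577, 0.06336502]), 'moment': array([ 0.05363277, -0.04346193,  0.00440114]), 'grip_force': 0.0, 'grip_width': 0.09379415638012181} 0.0188
```

View pics/top0.png

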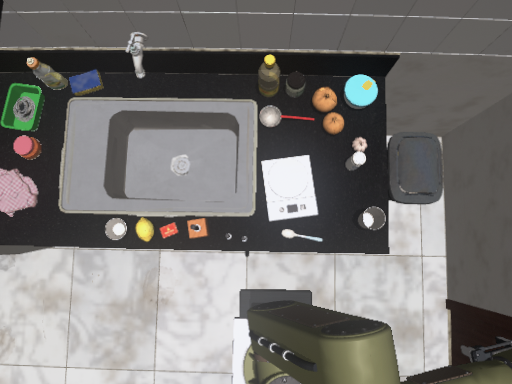

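View pics/side0.png

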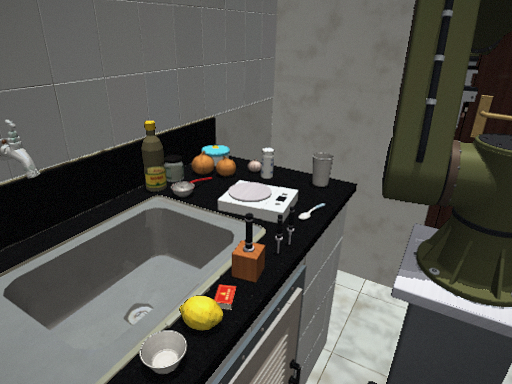

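Top view: tumbler at (372,218), scale around (290,188), stand and stylus at (198,228), two smaller tools at (229,236) and (245,239), teaspoon at (300,235), salt at (356,160). Side view: tumbler at (321,168), stand at (249,262).

Run:
```python
from h import *
import pickle
im,m=pickle.load(open('top0.pkl','rb'))
def big(mask,roi):
    k=np.zeros(mask.shape,np.uint8); x0,y0,x1,y1=roi; k[y0:y1,x0:x1]=mask[y0:y1,x0:x1]
    c,_=cv2.findContours(k,cv2.RETR_EXTERNAL,cv2.CHAIN_APPROX_NONE); return max(c,key=cv2.contourArea)
I=im.astype(int); mn=I.min(2)
sc=big((mn>170).astype(np.uint8),(255,145,325,225)); 
r=onplane(m,sc.reshape(-1,2),0.036)[:,:2]
b=cv2.minAreaRect((r*1000).astype(np.float32)); print('scale',b)
st=big(((I[:,:,0]>I[:,:,2]+50)&(I[:,:,0]>100)).astype(np.uint8),(186,215,212,242))
b2=cv2.minAreaRect((onplane(m,st.reshape(-1,2),0.06)[:,:2]*1000).astype(np.float32)); print('stand',b2)
for n,p,z in(('tumbler',(373,218),.104),('salt',(356,160),.1),('spoon ends',(284,233),0),('',(322,240),0),('tool',(229,236),.08),('',(245,239),.08),('matches',(169,230),.015),('lemon',(145,229),.03)): print(n,onplane(m,[p],z)[0].round(3))
a=cv2.resize(im[140:250,180:395],None,fx=3.7,fy=3.7,interpolation=cv2.INTER_CUBIC); cv2.imwrite('pics/crop.png',a[:,:,::-1])
```

```text
scale ((578.8807373046875, -12.381637573242188), (200.22311401367188, 160.1654510498047), 8.747467041015625)
stand ((438.55157470703125, 280.0971984863281), (57.98893356323242, 59.073768615722656), 10.305646896362305)
tumbler [ 0.478 -0.269  0.104]
salt [ 0.66  -0.219  0.1  ]
spoon ends [ 0.43 -0.    0.  ]
 [ 0.41  -0.126  0.   ]
tool [0.414 0.175 0.08 ]
 [0.406 0.125 0.08 ]
matches [0.431 0.379 0.015]
lemon [0.432 0.455 0.03 ]
```

View pics/crop.png

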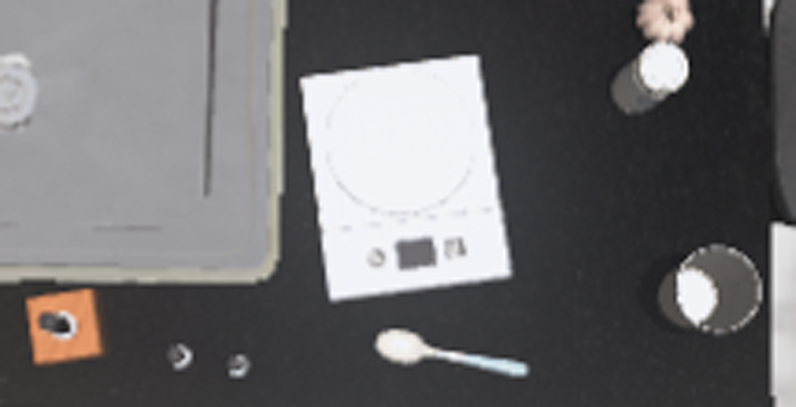

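Tumbler rim centre is near top px (374,218). The scale fits cleanly: plate centre ≈ (0.6085, -0.008) and round button ≈ (0.504, 0.012). I'll go to the tumbler.

jog_arm(
  motion=[
    [0.045,-0.0195,0,0,0,0,1],
    [0.045,-0.0195,0,0,0,0,1],
    [0.045,-0.0195,0,0,0,0,1],
    [0.045,-0.0195,0,0,0,0,1],
    [0.045,-0.0195,0,0,0,0,1],
  ],
  squeeze=20,
)

```text
time_s: 0.6
ee_pos: [0.3238, -0.3875, 0.1701]
eef_rot: [-3.141, 0.0, 0.231]
force: [0.6, -0.6, 0.1]
grip_width: 0.0937
grip_force: 0.0
```

jog_arm(
  motion=[
    [0.045,-0.0195,0,0,0,0,1],
    [0.045,-0.0195,0,0,0,0,1],
    [0.03,-0.0195,0,0,0,0,1],
    [0,0,0,0,0,0,1],
    [0,0,0,0,0,0,1],
  ],
)

```text
time_s: 1.1
ee_pos: [0.4261, -0.3042, 0.1699]
eef_rot: [-3.141, 0.001, 0.232]
force: [0.1, -0.0, 0.1]
grip_width: 0.094
grip_force: 0.0
```

Run:
```python
from h import *
import pickle
im,m=snap('wrist','w1.png'); pickle.dump((im,m),open('w1.pkl','wb'))
o=ctrl.get_obs(); print(o['time_s'],o['ee_pos'],o['eef_rot'],ray(m,[[256,192]]))
print(proj(m,[[.478,-.273,.104],[.4780,-.273,0]]))
```

```text
1.15 [ 0.42561327 -0.30483828  0.17001059] [-3.14131048e+00  4.52545856e-04  2.30989639e-01] (array([ 0.5043451 , -0.28488342,  0.38526317]), array([[-0.26943387, -0.0717593 , -0.9603883 ]]))
[[233.68275139 128.06921927]
 [238.99430265 120.9083685 ]]
```

View pics/w1.png

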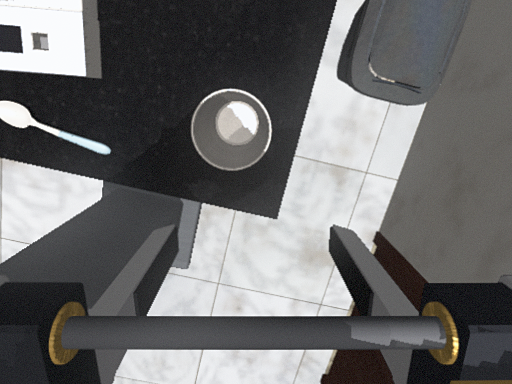

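The wrist picture shows the tumbler rim centred at about (231.5,129.5), so the earlier estimate was right to within 2–3 px.

Run:
```python
from h import *
import pickle
im,m=pickle.load(open('w1.pkl','rb'))
p=onplane(m,[(231.5,129.5),(191.5,129.5),(271.5,129.5)],.104); print(p)
o=ctrl.get_obs(); y=o['eef_rot'][2]; d=p[0]-o['ee_pos']; print(d, d[0]*np.cos(y)+d[1]*np.sin(y), d[0]*np.sin(y)-d[1]*np.cos(y))
```

```text
[[ 0.47633924 -0.27138971  0.104     ]
 [ 0.46816859 -0.23696549  0.104     ]
 [ 0.48452053 -0.30577692  0.104     ]]
[ 0.05072597  0.03344857 -0.06601059] 0.05703644978097481 -0.02094693264648155
```

jog_arm(
  motion=[
    [0.03,-0.011,0,0,0,0,1],
    [0.027,-0.01,0,0,0,0,1],
    [0,0,0.034,0,0,0,1],
    [0,0,0.034,0,0,0,1],
    [0,0,0.034,0,0,0,1],
  ],
)

```text
time_s: 1.65
ee_pos: [0.4759, -0.2721, 0.0671]
eef_rot: [3.141, -0.0, 0.229]
force: [-0.3, -0.1, -0.2]
grip_width: 0.0942
grip_force: 0.0
```

jog_arm(
  motion=[
    [0,0,0,0,0,0,-1],
    [0,0,0,0,0,0,-1],
    [0,0,0,0,0,0,-1],
    [0,0,0,0,0,0,-1],
    [0,0,0,0,0,0,-1],
  ],
  squeeze=15,
)

```text
time_s: 2.15
ee_pos: [0.477, -0.2715, 0.0694]
eef_rot: [3.14, -0.001, 0.231]
force: [-0.7, -0.4, -0.3]
grip_width: 0.0572
grip_force: 0.0
```

Run:
```python
from h import *
im,m=snap('wrist','w2.png'); o=ctrl.get_obs(); print(o['time_s'],o['ee_pos'],o['grip_width'],o['grip_force'])
```

```text
2.2 [ 0.47698361 -0.27139337  0.06916463] 0.053393012274036165 0.0
```

View pics/w2.png

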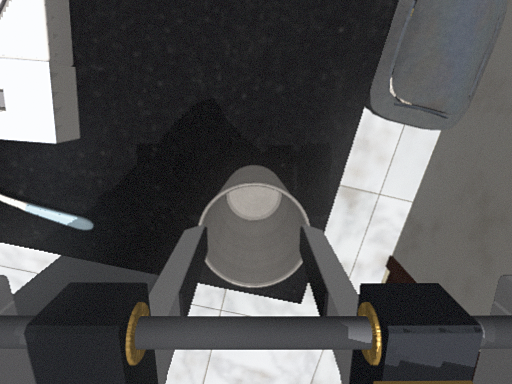

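Run:
```python
from h import *
m=ctrl.camera_model('wrist')
for x in(.477,.487,.497): print(x,proj(m,[[x,-.2714,.104],[x,-.2714,0.002],[x,-.2714+.0355,.104]]).round(0).tolist())
# fingertips/pinch
print(proj(m,[[.477,-.2714,.0692],[.477,-.2714,.088]]))
print(onplane(m,[(255,236),(202,236),(255,287),(255,184)],.104))
```

```text
0.477 [[255.0, 235.0], [254.0, 191.0], [199.0, 223.0]]
0.487 [[259.0, 221.0], [257.0, 181.0], [202.0, 208.0]]
0.497 [[262.0, 206.0], [259.0, 170.0], [205.0, 193.0]]
[[254.60095158 215.74355584]
 [254.71778325 225.50431522]]
[[ 0.4765131  -0.27162242  0.104     ]
 [ 0.46887845 -0.23933983  0.104     ]
 [ 0.4410179  -0.28006624  0.104     ]
 [ 0.50921438 -0.26384389  0.104     ]]
```

The tumbler is still upright at its expected place (rim at (255,235), base at (254,190)), so I'll let the fingers keep closing.

jog_arm(
  motion=[
    [0,0,0,0,0,0,-1],
    [0,0,0,0,0,0,-1],
    [0,0,0,0,0,0,-1],
  ],
)

```text
time_s: 2.5
ee_pos: [0.4767, -0.2711, 0.0683]
eef_rot: [3.141, -0.0, 0.231]
force: [-0.2, 0.6, 1.1]
grip_width: 0.0292
grip_force: 0.0
```

Run:
```python
from h import *
im,m=snap('wrist','w3.png'); o=ctrl.get_obs(); print(o['time_s'],o['ee_pos'],o['grip_width'],o['grip_force'],o['force'])
```

```text
2.55 [ 0.47667793 -0.27111062  0.06825041] 0.025579840469256942 0.0 [-0.43279293  0.46650355 -0.6190275 ]
```

View pics/w3.png

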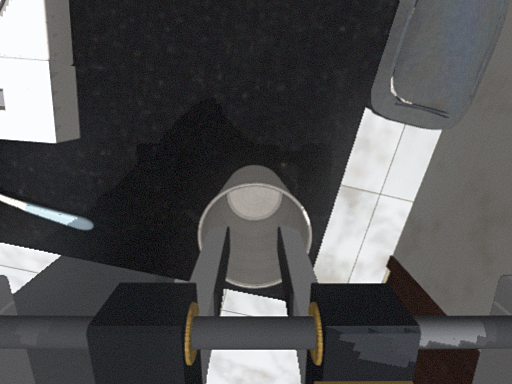

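In w3 the fingers have closed over the cup without touching it, and the tips show at about row 228, where TCP height would put them near row 205. That would put the tips above the rim, so I'll check from the side.

Run:
```python
from h import *
im,m=snap('side','s1.png'); p=proj(m,[[.4767,-.2711,z] for z in(0,.0683,.087,.104,.14)]); print(p.round(1).tolist())
x,y=258,60
a=cv2.resize(im[y:y+140,x:x+130],None,fx=4.2,fy=4.2,interpolation=cv2.INTER_CUBIC)
for q in p: cv2.circle(a,tuple(int(v) for v in (q-[x,y])*4.2),4,(255,0,0),1)
cv2.imwrite('pics/s1c.png',a[:,:,::-1])
```

```text
[[319.6, 182.8], [321.5, 164.5], [322.1, 159.4], [322.6, 154.6], [323.7, 144.4]]
```

View pics/s1c.png

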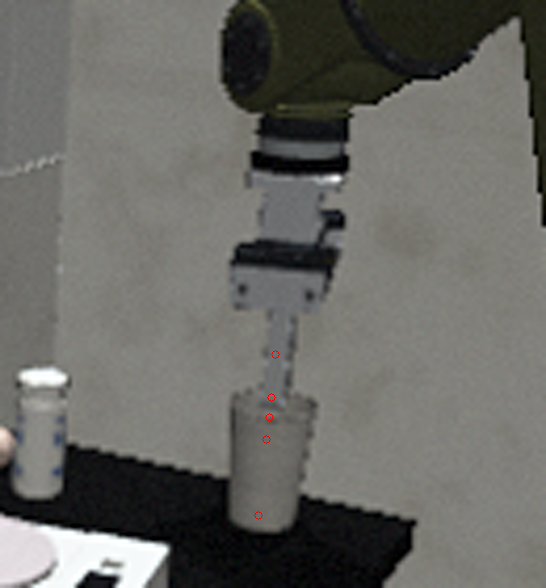

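Run:
```python
from h import *
s=ctrl.camera_model('side'); w=ctrl.camera_model('wrist'); o=ctrl.get_obs(); y=o['eef_rot'][2]
ty=np.array([np.sin(y),-np.cos(y),0]); tx=np.array([np.cos(y),np.sin(y),0]); c=np.array([*o['ee_pos'][:2],0])
for z in(.068,.087,.104,.12):
    P=[c+[0,0,z]+sg*.0128*ty+.008*tx for sg in(-1,1)]+[c+[0,0,z]+sg*.047*ty+.008*tx for sg in(-1,1)]
    print(z,'wrist',proj(w,P).round(0).tolist(),'side',(proj(s,P[:1])-[258,60]).round(1)*4.2)
print('near rim',(proj(s,[[.4763,-.2714+.0355,.104]])-[258,60])*4.2)
for z in(.165,.18,.2): print('body',z,(proj(s,[c+[0,0,z]-.088*ty,c+[0,0,z]])-[258,60])*4.2)
```

```text
0.068 wrist [[237.0, 205.0], [272.0, 205.0], [190.0, 205.0], [319.0, 205.0]] side [[254.94 443.52]]
0.087 wrist [[236.0, 214.0], [274.0, 214.0], [184.0, 214.0], [325.0, 214.0]] side [[257.46 421.26]]
0.104 wrist [[234.0, 224.0], [276.0, 224.0], [178.0, 224.0], [331.0, 224.0]] side [[259.14 401.1 ]]
0.12 wrist [[232.0, 235.0], [278.0, 235.0], [172.0, 234.0], [338.0, 235.0]] side [[261.24 382.2 ]]
near rim [[256.16201045 409.88898742]]
body 0.165 [[265.02869586 355.81509937]
 [279.19764024 323.99057637]]
body 0.18 [[267.06357346 336.10999536]
 [281.16913413 305.42894292]]
body 0.2 [[269.80907016 309.48059137]
 [283.82676751 280.36877473]]
```

The projections agree: the real fingertips are at about z = 0.106 when the reported TCP is 0.068, and the gripper body underside is at about 0.203. The reported TCP therefore lies about 38 mm below the real tips. I'll raise a little, reopen, and descend lower.

jog_arm(
  motion=[
    [0,0,-0.015,0,0,0,1],
    [0,0,0,0,0,0,1],
    [0,0,0,0,0,0,1],
    [0,0,0,0,0,0,1],
    [0,0,0,0,0,0,1],
  ],
)

```text
time_s: 3.1
ee_pos: [0.4765, -0.271, 0.0827]
eef_rot: [-3.141, 0.001, 0.231]
force: [0.4, 0.1, 0.1]
grip_width: 0.058
grip_force: 0.0
```

jog_arm(
  motion=[
    [0,0,0,0,0,0,1],
    [0,0,0,0,0,0,1],
    [0,0,0,0,0,0,1],
    [0,0,0,0,0,0,1],
    [0,0,0,0,0,0,1],
  ],
)

```text
time_s: 3.6
ee_pos: [0.4767, -0.2711, 0.0832]
eef_rot: [3.142, -0.0, 0.231]
force: [0.2, 0.5, -0.2]
grip_width: 0.0931
grip_force: 0.0
```

Run:
```python
from h import *
im,m=snap('side','s2.png'); w,mw=snap('wrist','w4.png'); o=ctrl.get_obs(); print(o['time_s'],o['ee_pos'],o['eef_rot'],o['grip_width'])
y=o['eef_rot'][2]
ty=np.array([np.sin(y),-np.cos(y),0]);tx=np.array([np.cos(y),np.sin(y),0]); c=o['ee_pos']
P=[c+[0,0,.038]+sg*.047*ty+e*tx for sg in(-1,1) for e in (-.008,.008)]
x0,y0=268,90
a=cv2.resize(im[y0:y0+110,x0:x0+100],None,fx=4,fy=4,interpolation=cv2.INTER_CUBIC)
for q in proj(m,P): cv2.circle(a,tuple(int(v) for v in (q-[x0,y0])*4),3,(255,0,0),1)
for q in proj(mw,P): cv2.circle(w,tuple(int(v) for v in q),2,(255,0,0),1)
b=w[150:290,130:380]; b=cv2.resize(b,(0,0),fx=1.55,fy=1.55)
out=np.zeros((440,800,3),np.uint8); out[:440,:400]=a; out[:b.shape[0],405:405+b.shape[1]]=b
cv2.imwrite('pics/c2.png',out[:,:,::-1])
```

```text
3.7 [ 0.47666283 -0.27113682  0.08325842] [ 3.14158209e+00 -2.20266704e-05  2.30785137e-01] 0.09421882809435823
```

View pics/c2.png

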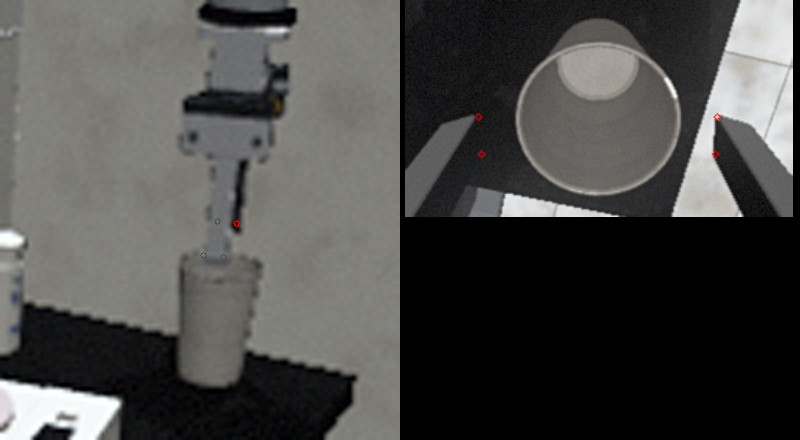

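Red marks for tips 38 mm above the reported TCP coincide with the real tips in both views, and the cup is centred between the fingers. I'll use that offset from here on. Descending 53 mm.

jog_arm(
  motion=[
    [0,0,0.027,0,0,0,1],
    [0,0,0.026,0,0,0,1],
    [0,0,0,0,0,0,-1],
    [0,0,0,0,0,0,-1],
    [0,0,0,0,0,0,-1],
  ],
)

```text
time_s: 4.2
ee_pos: [0.4773, -0.2716, 0.0317]
eef_rot: [3.14, -0.001, 0.231]
force: [0.3, 0.6, -0.1]
grip_width: 0.0734
grip_force: 0.0
```

jog_arm(
  motion=[
    [0,0,0,0,0,0,-1],
    [0,0,0,0,0,0,-1],
    [0,0,0,0,0,0,-1],
  ],
)

```text
time_s: 4.5
ee_pos: [0.4774, -0.2717, 0.0316]
eef_rot: [3.14, -0.002, 0.231]
force: [0.7, -0.4, 6.7]
grip_width: 0.0701
grip_force: 15.0
```

jog_arm(
  motion=[
    [0,0,-0.01,0,0,0,-1],
    [0,0,-0.03,0,0,0,-1],
    [0,0,-0.03,0,0,0,-1],
    [0,0,0,0,0,0,-1],
    [0,0,0,0,0,0,-1],
  ],
)

```text
time_s: 5.0
ee_pos: [0.4767, -0.2711, 0.1007]
eef_rot: [3.141, -0.001, 0.231]
force: [0.4, 0.5, -1.4]
grip_width: 0.0701
grip_force: 15.0
```

Run:
```python
from h import *
im,m=snap('side','s3.png'); w,mw=snap('wrist','w5.png'); o=ctrl.get_obs(); print(o['ee_pos'],o['grip_width'],o['grip_force'],o['force'])
a=cv2.resize(im[90:200,268:368],None,fx=4,fy=4,interpolation=cv2.INTER_CUBIC)
b=cv2.resize(w[130:290,130:380],(0,0),fx=1.55,fy=1.55)
out=np.zeros((440,800,3),np.uint8); out[:440,:400]=a; out[:b.shape[0],405:405+b.shape[1]]=b
cv2.imwrite('pics/c3.png',out[:,:,::-1])
```

```text
[ 0.47610183 -0.27076011  0.09928156] 0.0702467382453482 14.999877092486713 [ 0.22798682 -0.03427881 -2.08177617]
```

View pics/c3.png

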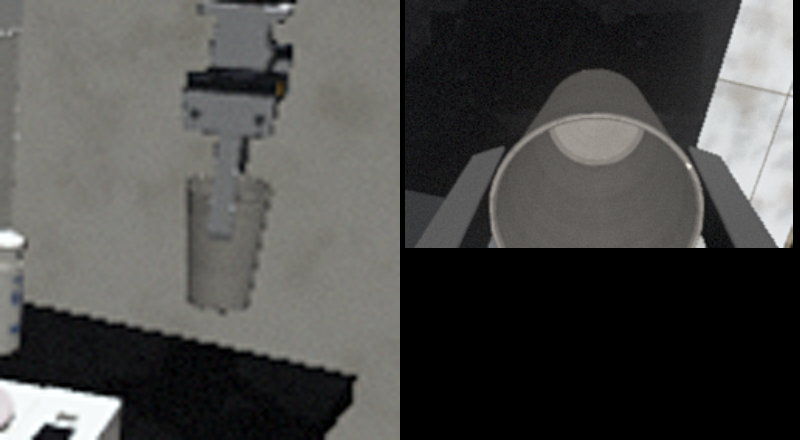

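Held upright and clear. Moving to above the plate.

jog_arm(
  motion=[
    [0.02,-0.024,0,0,0,0,-1],
    [0.027,-0.0322,0,0,0,0,-1],
    [0.027,-0.0322,0,0,0,0,-1],
    [0.027,-0.0322,0,0,0,0,-1],
    [0.027,-0.0322,0,0,0,0,-1],
  ],
)

```text
time_s: 5.6
ee_pos: [0.5662, -0.0914, 0.099]
eef_rot: [-3.141, 0.002, 0.231]
force: [0.3, 0.4, -1.9]
grip_width: 0.0702
grip_force: 15.0
```

jog_arm(
  motion=[
    [0.027,-0.0322,0,0,0,0,-1],
    [0.02,-0.024,0,0,0,0,-1],
    [0.014,-0.0167,0,0,0,0,-1],
    [0,0,0,0,0,0,-1],
    [0,0,0,0,0,0,-1],
  ],
)

```text
time_s: 6.1
ee_pos: [0.6084, -0.0083, 0.0991]
eef_rot: [-3.141, 0.002, 0.231]
force: [-0.4, -0.2, -0.9]
grip_width: 0.07
grip_force: 15.0
```

jog_arm(
  motion=[
    [0,0,0.012,0,0,0,-1],
    [0,0,0.008,0,0,0,-1],
    [0,0,0.003,0,0,0,-1],
    [0,0,0,0,0,0,-1],
  ],
)

```text
time_s: 6.5
ee_pos: [0.6087, -0.0087, 0.0767]
eef_rot: [-3.141, 0.001, 0.23]
force: [-0.2, 0.0, -1.3]
grip_width: 0.0699
grip_force: 15.0
```

jog_arm(
  motion=[
    [0,0,0.0015,0,0,0,-1],
    [0,0,0,0,0,0,-1],
  ],
)

```text
time_s: 6.7
ee_pos: [0.609, -0.0083, 0.0758]
eef_rot: [3.142, -0.0, 0.231]
force: [0.1, 0.2, -1.8]
grip_width: 0.07
grip_force: 15.0
```

jog_arm(
  motion=[
    [0,0,0.0015,0,0,0,-1],
    [0,0,0,0,0,0,-1],
  ],
)

```text
time_s: 6.9
ee_pos: [0.6098, -0.0082, 0.0757]
eef_rot: [3.141, -0.002, 0.231]
force: [-1.9, 0.2, 8.2]
grip_width: 0.0702
grip_force: 15.0
```

Contact with the plate. Releasing slowly, then rising.

jog_arm(
  motion=[
    [0,0,-0.0005,0,0,0,0.6],
    [0,0,0,0,0,0,0.8],
    [0,0,0,0,0,0,1],
    [0,0,0,0,0,0,1],
    [0,0,0,0,0,0,1],
  ],
)

```text
time_s: 7.4
ee_pos: [0.609, -0.0082, 0.0746]
eef_rot: [-3.142, 0.0, 0.231]
force: [-0.3, 0.1, 0.4]
grip_width: 0.0943
grip_force: 0.0
```

jog_arm(
  motion=[
    [0,0,-0.02,0,0,0,1],
    [0,0,-0.035,0,0,0,1],
    [0,0,-0.035,0,0,0,1],
    [0,0,-0.02,0,0,0,1],
    [0,0,0,0,0,0,1],
  ],
)

```text
time_s: 7.9
ee_pos: [0.6102, -0.0083, 0.1878]
eef_rot: [3.14, -0.005, 0.231]
force: [0.7, -0.4, 0.3]
grip_width: 0.0939
grip_force: 0.0
```

jog_arm(
  motion=[
    [-0.03,-0.011,0,0,0,0,1],
    [-0.045,-0.017,0,0,0,0,1],
    [-0.045,-0.017,0,0,0,0,1],
    [-0.03,-0.011,0,0,0,0,1],
    [0,0,0,0,0,0,1],
  ],
)

```text
time_s: 8.4
ee_pos: [0.4473, 0.0125, 0.1841]
eef_rot: [-3.141, 0.001, 0.231]
force: [0.2, -0.5, 0.3]
grip_width: 0.094
grip_force: 0.0
```

Run:
```python
from h import *
import pickle
w,m=snap('wrist','w6.png'); pickle.dump((w,m),open('w6.pkl','wb')); o=ctrl.get_obs(); print(o['time_s'],o['ee_pos'])
c=np.array([.5789,-.0124]);R=np.array([[.9884,-.1521],[.1521,.9884]])
for n,l,z in(('zero',(-.07,.035),.026),('well',(-.07,.035),.036),('unit',(-.07,-.035),.036),('disp',(-.07,0),.036),('plate',(.03,0),.044),('rim',(.03,0),.148)):
    p=c+R@l; print(n,p.round(4),proj(m,[[*p,z]]).round(1))
```

```text
8.45 [0.44917105 0.01218447 0.18437039]
zero [0.5044 0.0115] [[266.3 123.6]]
well [0.5044 0.0115] [[266.6 124.2]]
unit [ 0.515  -0.0576] [[327.7 129.2]]
disp [ 0.5097 -0.023 ] [[297.2 126.7]]
plate [ 0.6086 -0.0078] [[309.7  28.6]]
rim [ 0.6086 -0.0078] [[334.9  -3.8]]
```

View pics/w6.png

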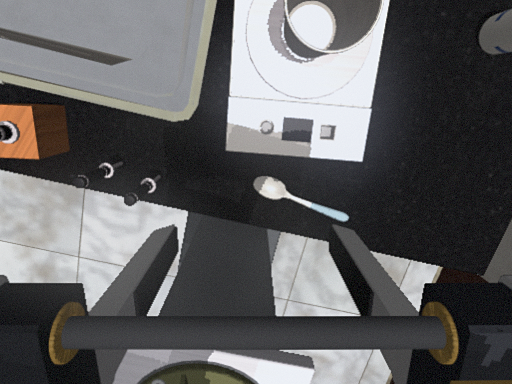

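The tumbler stands on the plate around (313,25), with its base inside the plate rim. The round button is at (266,127), 2–3 px from prediction, the square one at (327,131), and the stand at the left edge.

jog_arm(
  motion=[
    [-0.002,-0.044,0,0,0,0,1],
    [-0.002,-0.047,0,0,0,0,1],
    [-0.002,-0.047,0,0,0,0,1],
    [-0.002,-0.047,0,0,0,0,1],
    [-0.002,-0.047,0,0,0,0,1],
  ],
)

```text
time_s: 8.95
ee_pos: [0.3872, 0.2375, 0.184]
eef_rot: [3.141, 0.001, 0.23]
force: [0.7, -0.2, -0.3]
grip_width: 0.0938
grip_force: 0.0
```

jog_arm(
  motion=[
    [-0.002,-0.036,0,0,0,0,1],
    [0,0,0,0,0,0,1],
    [0,0,0,0,0,0,1],
  ],
)

```text
time_s: 9.25
ee_pos: [0.3774, 0.2705, 0.1838]
eef_rot: [3.141, 0.001, 0.232]
force: [-0.3, -0.3, -0.4]
grip_width: 0.0938
grip_force: 0.0
```

Run:
```python
from h import *
import pickle
w,m=pickle.load(open('w6.pkl','rb'))
# button refine: features vs predicted
print('zero',onplane(m,[(266.3,127)],.026)[0],'unit',onplane(m,[(327,131.3)],.036)[0])
g=w[112:142,252:345].min(2); 
for v in g[::2,::3]: print(*('%3d'%a for a in v))
w,m=snap('wrist','w7.png'); pickle.dump((w,m),open('w7.pkl','wb')); o=ctrl.get_obs(); print(o['time_s'],o['ee_pos'],o['eef_rot'],ray(m,[(256,192)])[0])
H=cv2.cvtColor(w,cv2.COLOR_RGB2HSV); pp=proj(m,[[.4386,.2801,.06],[.4386,.2801,.145]]); print(pp)
x,y=pp[0].astype(int)
k=((H[...,0]<20)&(H[...,1]>90)).astype(np.uint8)
c,_=cv2.findContours(k,cv2.RETR_EXTERNAL,cv2.CHAIN_APPROX_NONE)
for q in c:
    if cv2.contourArea(q)>800:
        print(cv2.contourArea(q),cv2.boundingRect(q)); 
        P=onplane(m,q.reshape(-1,2),.06)[:,:2]*1000; print(cv2.minAreaRect(P.astype(np.float32)))
        print(np.bincount(w[...,0][cv2.drawContours(np.zeros_like(k),[q],-1,1,-1)>0]//16))
gg=cv2.cvtColor(w,cv2.COLOR_RGB2GRAY)[y-40:y+40,x-40:x+40]
for v in gg[::3,::3]: print(*('%3d'%a for a in v))
```

```text
zero [0.50061078 0.01056257 0.026     ] unit [ 0.512631   -0.05758775  0.036     ]
232 233 235 237 234 235 233 235 233 236 236 235 236 235 235 232 233 235 237 236 236 235 234 236 234 235 234 235 237 235 235
234 231 232 235 235 234 234 235 235 234 234 235 235 235 235 234 235 232 234 235 234 234 237 234 236 234 237 236 235 234 235
236 233 235 234 233 233 236 235 234 232 235 227 240 242 240 238 238 238 236 237 236 234 235 234 233 233 234 234 235 236 236
233 234 232 235 235 235 234 233 234 237 239 106 112 120 137 168 185 192 209 230 239 232 235 232 235 236 234 236 236 234 237
234 233 233 234 217 214 229 235 234 233 229 106 114 109 109 109 104 109 110 108 115 238 235 234 233 235 236 234 233 234 234
237 234 234 209 163 176 206 234 235 234 229 111 113 111 107 111 108 108 108 112 115 236 234 233 235 235 236 236 235 235 235
233 232 235 152 207 199 178 190 236 234 219 111 111 110 112 106 112 113 103 106 114 236 234 226 223 223 224 240 231 236 235
233 231 233 166 201 201 199 142 233 233 215 107 107 110 112 111 104 108 110 108 157 236 234 163 165 144 102 111 206 235 232
215 237 233 189 200 199 1
[... 3637 characters left out ...]
  81  90 112 113 104  92  99 103  51  42  35  38  35
 44  47  41  36  49 112 113 111 105 107 114 113 114 104 100  98 101 100  95 101  98 101  38  43  32  35  35
 45  39  44  46  51 106 100 102  95  97 103  96  98  93  94  99 103  98  98 100  98  97  41  41  39  32  36
 52  49  53  47  50  73  70  73  81  90  96  96 101 101 103 106  99  99 104 100  96 102  38  33  37  30  37
 48  45  56  53  49  48  52  47  47  49  44  46  38  44  39  35  41  35  42  36  48  40  35  32  37  37  41
 58  53  51  55  47  47  54  49  47  51  53  46  45  47  44  48  44  38  37  39  46  43  34  41  37  35  36
 55  47  55  52  55  57  52  49  50  44  54  45  49  49  52  42  48  40  44  50  40  38  41  36  42  37  36
```

Run:
```python
from h import *
import pickle
w,m=pickle.load(open('w7.pkl','rb'))
H=cv2.cvtColor(w,cv2.COLOR_RGB2HSV)
k=((H[...,0]<20)&(H[...,1]>90)&(w[...,0]>105)).astype(np.uint8); k[:,:228]=0;k[:,292:]=0
c=max(cv2.findContours(k,cv2.RETR_EXTERNAL,cv2.CHAIN_APPROX_NONE)[0],key=cv2.contourArea)
P=onplane(m,c.reshape(-1,2),.06)[:,:2]*1000; r=cv2.minAreaRect(P.astype(np.float32)); print('stand',r,cv2.boundingRect(c))
g=cv2.cvtColor(w,cv2.COLOR_RGB2GRAY); x,y,W,h=cv2.boundingRect(c)
d=np.zeros_like(k); cv2.fillPoly(d,[cv2.convexHull(c)],1); d=(d&(H[...,1]<90)).astype(np.uint8); d=cv2.morphologyEx(d,cv2.MORPH_OPEN,np.ones((3,3),np.uint8))
q=max(cv2.findContours(d,cv2.RETR_EXTERNAL,cv2.CHAIN_APPROX_NONE)[0],key=cv2.contourArea); print('stylus blob',cv2.boundingRect(q),cv2.minEnclosingCircle(q))
print('pred collar/top at (.4355,.2795)',proj(m,[[.4355,.2795,.065],[.4355,.2795,.145],[.4355,.2915,.065],[.4475,.2795,.065],[.4355,.2875,.145]]).round(1).tolist())
w,m=pickle.load(open('w6.pkl','rb')); print('well',onplane(m,[(267,127.3)],.036),'unit',onplane(m,[(328.5,132)],.036))
```

```text
stand ((435.84161376953125, 280.12579345703125), (56.38069534301758, 57.006351470947266), 10.491860389709473) (231, 93, 57, 57)
stylus blob (247, 112, 23, 27) ((258.5, 124.84615325927734), 13.611626625061035)
pred collar/top at (.4355,.2795) [[258.7, 123.0], [260.3, 129.8], [247.5, 120.2], [261.4, 111.4], [250.6, 127.4]]
well [[0.50114066 0.01027208 0.036     ]] unit [[ 0.51227165 -0.05949133  0.036     ]]
```

jog_arm(
  motion=[
    [0.03,0.002,0,0,0,0,1],
    [0.0288,0.0014,0,0,0,0,1],
    [0,0,0.03,0,0,0,1],
    [0,0,0.036,0,0,0,1],
    [0,0,0.036,0,0,0,1],
  ],
)

```text
time_s: 9.8
ee_pos: [0.4362, 0.2788, 0.0813]
eef_rot: [3.142, -0.0, 0.228]
force: [-0.2, -0.2, -0.6]
grip_width: 0.0936
grip_force: 0.0
```

jog_arm(
  motion=[
    [0,0,0.024,0,0,0,1],
    [0,0,0.01,0,0,0,1],
    [0,0,0,0,0,0,1],
  ],
)

```text
time_s: 10.1
ee_pos: [0.4354, 0.2792, 0.0479]
eef_rot: [3.141, 0.002, 0.229]
force: [-0.5, -0.3, 0.7]
grip_width: 0.094
grip_force: 0.0
```

Closing on the handle.

jog_arm(
  motion=[
    [0,0,0,0,0,0,-1],
    [0,0,0,0,0,0,-1],
    [0,0,0,0,0,0,-1],
    [0,0,0,0,0,0,-1],
    [0,0,0,0,0,0,-1],
  ],
  squeeze=30,
)

```text
time_s: 10.6
ee_pos: [0.4353, 0.2804, 0.0491]
eef_rot: [-3.141, -0.001, 0.231]
force: [-0.2, -0.3, -0.5]
grip_width: 0.0572
grip_force: 0.0
```

jog_arm(
  motion=[
    [0,0,0,0,0,0,-1],
    [0,0,0,0,0,0,-1],
    [0,0,0,0,0,0,-1],
    [0,0,0,0,0,0,-1],
    [0,0,0,0,0,0,-1],
  ],
)

```text
time_s: 11.1
ee_pos: [0.4352, 0.2803, 0.0487]
eef_rot: [3.142, 0.0, 0.231]
force: [-0.5, -0.7, 0.3]
grip_width: 0.0174
grip_force: 0.3
```

jog_arm(
  motion=[
    [0,0,0,0,0,0,-1],
    [0,0,0,0,0,0,-1],
  ],
)

```text
time_s: 11.3
ee_pos: [0.4352, 0.2803, 0.0487]
eef_rot: [-3.142, 0.0, 0.231]
force: [-0.3, 0.4, -0.2]
grip_width: 0.0155
grip_force: 30.0
```

jog_arm(
  motion=[
    [0,0,-0.02,0,0,0,-1],
    [0,0,-0.04,0,0,0,-1],
    [0,0,-0.04,0,0,0,-1],
    [0,0.02,0,0,0,0,-1],
    [0.0005,0.04,0,0,0,0,-1],
  ],
)

```text
time_s: 11.8
ee_pos: [0.4496, 0.2228, 0.1498]
eef_rot: [-3.141, -0.002, 0.234]
force: [-0.3, -0.4, -0.5]
grip_width: 0.0155
grip_force: 30.0
```

jog_arm(
  motion=[
    [0.0005,0.045,0,0,0,0,-1],
    [0.0005,0.045,0,0,0,0,-1],
    [0.0005,0.045,0,0,0,0,-1],
    [0.0005,0.045,0,0,0,0,-1],
    [0,0.038,0,0,0,0,-1],
  ],
)

```text
time_s: 12.3
ee_pos: [0.5014, 0.0081, 0.1488]
eef_rot: [3.141, -0.0, 0.23]
force: [-0.3, 0.6, 0.0]
grip_width: 0.0157
grip_force: 30.0
```

jog_arm(
  motion=[
    [0,0,0.02,0,0,0,-1],
    [0,0,0.015,0,0,0,-1],
    [0,0,0,0,0,0,-1],
    [0,0,0,0,0,0,-1],
  ],
)

```text
time_s: 12.7
ee_pos: [0.5013, 0.0104, 0.1142]
eef_rot: [-3.142, -0.0, 0.231]
force: [-0.4, 0.4, 0.5]
grip_width: 0.0154
grip_force: 30.0
```

Run:
```python
from h import *
import pickle
s,m=snap('side','s5.png'); o=ctrl.get_obs(); y=o['eef_rot'][2]; p=o['ee_pos']; print(o['time_s'],p,o['eef_rot'],o['grip_width'])
d=np.array([.5012,.0103])-p[:2]; print('d',d,'tool',d[0]*np.cos(y)+d[1]*np.sin(y), d[0]*np.sin(y)-d[1]*np.cos(y))
t=p[2]-.0437; q=proj(m,[[p[0],p[1],z] for z in(t,t+.036,t+.055,t+.06)]); print(q.round(1).tolist(),'button',proj(m,[[.5012,.0103,.036],[.5044,.0115,.036]]).round(1).tolist())
x,yy=q[0].astype(int)
g=cv2.cvtColor(s,cv2.COLOR_RGB2GRAY)[yy-26:yy+14,x-14:x+15]; print(x-14,yy-26)
for v in g: print(*('%3d'%a for a in v))
```

```text
12.75 [0.50155727 0.01042126 0.11452241] [ 3.14136788e+00 -7.86199513e-04  2.31201287e-01] 0.015224059637568264
d [-0.00035727 -0.00012126] tool -0.00037555064488930975 3.6162707128340526e-05
[[278.1, 191.7], [278.7, 180.0], [279.0, 173.6], [279.1, 171.9]] button [[277.6, 202.7], [276.4, 202.6]]
264 165
122 125 129 127 126 129 112  78  77  69  87  88  94  99  99 100 101 100  75  25  77 121 119 116 119 122 121 120 122
121 125 124 130 128 127 120 104  92  52  12  48  83  84  87  88  87  87  84  89  97 123 121 120 121 121 116 121 120
121 122 128 127 128 123 123 117 102  54  10  39  59  65  68  66  70  75  81  85  81  96 124 121 121 121 119 118 120
122 128 128 125 126 124 122 122 100  49  10  18  40  49  49  44  49  62  57  14   8  38  84  83  79  79  97 128 123
125 124 129 131 128 121 124 118  97  41  13  19  26  44  54  51  44  45  40  14  17  11  13   9  10   5  42  86  83
125 124 126 129 127 126 118 117  90  34  12  11  13  25  46  43  44  21  19  19  16  16  12  16  14  15  12  10  13
121 126 130 126 131 125 106  84  67  20   9  17  17   0   6   6   3   8   2  14  14  14  15  16  19
[... 3144 characters left out ...]
 211
111 123 123 139 134 133 133 136 134 132 130  93  18   0   7   2  14   4  12   3   5  53 180 249 242 240 242 236 143
133 134 135 133 134 134 139 136 137 135 132 105  67  60  41  25  17   3   0  13  54 153 236 246 240 241 239 179  84
134 136 136 131 128 135 137 136 134 135 135 131 123 121 108 104 102  93  63  50  97 167 210 222 246 242 198  99  88
136 134 133 132 130 135 136 134 136 134 132 135 135 137 137 143 141 137 119 112 128 134 127 159 208 187 120  88  90
133 136 129 135 133 136 137 133 135 136 131 119 121 125 122 117 125 135 138 138 137 133 132 132 121  96  85  89  91
135 133 129 137 135 137 133 137 135 134 130 113 116 122 117 112 120 137 136 132 135 133 129 130 112  88  84  91  93
```

The side view agrees with the prediction: the tip is at (278,192) and the pin is vertical. I'll check the well's position in the same picture.

Run:
```python
from h import *
s=cv2.imread('pics/s5.png'); m=ctrl.camera_model('side')
g=cv2.cvtColor(s,cv2.COLOR_BGR2GRAY)[196:212,264:300]
for v in g: print(*('%3d'%a for a in v))
for b in([.5012,.0103],[.5044,.0115]):
    a=np.linspace(0,2*np.pi,8,endpoint=False); print(proj(m,[[b[0]+.008*np.cos(t),b[1]+.008*np.sin(t),.036] for t in a]).round(1).tolist())
c=np.array([.5757,-.0135]);R=np.array([[.9884,-.1521],[.1521,.9884]])
print('edge corners -x',[proj(m,[[*(c+R@l),.036]]).round(1).tolist() for l in((-.1,.08),(-.1,-.08),(.1,.08))])
```

```text
201 147 100  84  75  96 122 157 177 168 200 130 134 123  75  17  23  51  77  99  96  96 106 119 133 158 227 240 242 235 155  80  92  82  18  16
149  85  84  95 105 123 134 153 174 162 194 168 207 117  15  12  12  10   1  11  13  21  55 104 158 229 243 242 239 185  97  91  95  76  20  12
 84  91  98 124 132 132 133 132 131 132 132 157 176  73  11  11  20  20   8   7   2  15 125 211 227 242 241 241 211  97  86  92  96  79  16  15
111 123 123 139 134 133 133 136 134 132 130  93  18   0   7   2  14   4  12   3   5  53 180 249 242 240 242 236 143  87  92  92  98  77  10  11
133 134 135 133 134 134 139 136 137 135 132 105  67  60  41  25  17   3   0  13  54 153 236 246 240 241 239 179  84  92  94  96  93  61  10  15
134 136 136 131 128 135 137 136 134 135 135 131 123 121 108 104 102  93  63  50  97 167 210 222 246 242 198  99  88  95  93  91  71  31  16  15
136 134 133 132 130 135 136 134 136 134 132 135 135 137 137 143 141 137 119 112 128 134 127 159 208 187 120  88  90  98  95  80  43  13  14  14
133 136 129 135 133 136 137 133 135 136 131 119 121 125 122 117 125 135 138 138 137 133 132 
[... 832 characters left out ...]
132 135 129 164 220 210 156  81  89  95  92  10  15  13  25  35  14  16  16  11  15
115 113 111 115 117 119 122 127 126 127 131 132 137 138 139 138 135 132 190 248 198  97  82  89  95  87  31  16  31  60  54  11  18  10  20  11
116 114 116 115 115 116 115 117 113 118 118 121 125 122 127 132 133 128 179 221 121  79  83  87  84  65  33  33  46  57  39  12  14  17  17  19
[[275.1, 202.0], [274.9, 203.0], [276.3, 203.8], [278.5, 204.0], [280.1, 203.4], [280.2, 202.4], [278.8, 201.7], [276.7, 201.5]]
[[273.9, 201.9], [273.7, 202.9], [275.1, 203.7], [277.3, 203.9], [278.9, 203.3], [279.1, 202.3], [277.7, 201.5], [275.5, 201.4]]
edge corners -x [[[282.9, 211.6]], [[298.2, 189.1]], [[217.2, 198.5]]]
```

jog_arm(
  motion=[
    [0,0,0.02,0,0,0,-1],
    [0,0,0.012,0,0,0,-1],
    [0,0,0.005,0,0,0,-1],
    [0,0,0,0,0,0,-1],
  ],
)

```text
time_s: 13.15
ee_pos: [0.5011, 0.0104, 0.0766]
eef_rot: [-3.141, 0.001, 0.231]
force: [0.7, 0.6, -0.1]
grip_width: 0.0151
grip_force: 30.0
```

In the well with no contact. Pressing.

jog_arm(
  motion=[
    [0,0,0.004,0,0,0,-1],
    [0,0,0.004,0,0,0,-1],
    [0,0,0.003,0,0,0,-1],
    [0,0,0,0,0,0,-1],
    [0,0,0,0,0,0,-1],
  ],
)

```text
time_s: 13.65
ee_pos: [0.5016, 0.0102, 0.0661]
eef_rot: [3.141, -0.001, 0.231]
force: [0.8, -0.6, 3.1]
grip_width: 0.0154
grip_force: 30.0
```

jog_arm(
  motion=[
    [0,0,0.002,0,0,0,-1],
    [0,0,0.001,0,0,0,-1],
    [0,0,0,0,0,0,-1],
  ],
)

```text
time_s: 13.95
ee_pos: [0.5017, 0.0102, 0.0633]
eef_rot: [3.141, -0.001, 0.231]
force: [-0.6, 0.5, 9.7]
grip_width: 0.0158
grip_force: 30.0
```

Over 4.5 N, so it is on the hard stop. Holding.

jog_arm(
  motion=[
    [0,0,0,0,0,0,-1],
    [0,0,0,0,0,0,-1],
    [0,0,0,0,0,0,-1],
    [0,0,0,0,0,0,-1],
    [0,0,0,0,0,0,-1],
  ],
)

```text
time_s: 14.45
ee_pos: [0.5017, 0.0102, 0.0634]
eef_rot: [3.141, -0.001, 0.231]
force: [-0.2, 0.7, 8.7]
grip_width: 0.0158
grip_force: 30.0
```

jog_arm(
  motion=[
    [0,0,0,0,0,0,-1],
    [0,0,0,0,0,0,-1],
    [0,0,0,0,0,0,-1],
    [0,0,0,0,0,0,-1],
  ],
)

```text
time_s: 14.85
ee_pos: [0.5017, 0.0102, 0.0634]
eef_rot: [3.141, -0.001, 0.231]
force: [-0.4, 0.6, 8.6]
grip_width: 0.0156
grip_force: 30.0
```

jog_arm(
  motion=[
    [0,0,-0.015,0,0,0,-1],
    [0,0,-0.035,0,0,0,-1],
    [0,0,-0.036,0,0,0,-1],
    [0,0,0,0,0,0,-1],
    [0,0,0,0,0,0,-1],
  ],
)

```text
time_s: 15.35
ee_pos: [0.5011, 0.0102, 0.1486]
eef_rot: [3.141, -0.0, 0.231]
force: [-0.3, -0.0, -1.7]
grip_width: 0.0157
grip_force: 30.0
```

jog_arm(
  motion=[
    [0,-0.03,0,0,0,0,-1],
    [-0.0005,-0.045,0,0,0,0,-1],
    [-0.0005,-0.045,0,0,0,0,-1],
    [-0.0005,-0.045,0,0,0,0,-1],
    [-0.0005,-0.045,0,0,0,0,-1],
  ],
)

```text
time_s: 15.85
ee_pos: [0.4498, 0.2155, 0.1471]
eef_rot: [3.141, 0.003, 0.231]
force: [0.6, 0.2, -0.2]
grip_width: 0.0157
grip_force: 30.0
```

jog_arm(
  motion=[
    [-0.0004,-0.04,0,0,0,0,-1],
    [0,-0.028,0,0,0,0,-1],
    [0,0,0,0,0,0,-1],
    [0,0,0,0,0,0,-1],
  ],
)

```text
time_s: 16.25
ee_pos: [0.4346, 0.2801, 0.1472]
eef_rot: [3.141, 0.003, 0.232]
force: [1.0, -0.6, -0.7]
grip_width: 0.0156
grip_force: 30.0
```

Run:
```python
from h import *
s,m=snap('side','s6.png'); o=ctrl.get_obs(); p=o['ee_pos']; print(o['time_s'],p,o['eef_rot'])
t=p[2]-.0437; q=proj(m,[[p[0],p[1],z] for z in(t,t+.03)]); print(q.round(1).tolist())
x,y=q[0].astype(int)
g=cv2.cvtColor(s,cv2.COLOR_RGB2GRAY)[y-22:y+6:2,x-10:x+11]; print(x-10,y-22)
for v in g: print(*('%3d'%a for a in v))
```

```text
16.3 [0.43495292 0.27963054 0.14756523] [3.14085479e+00 2.00232399e-03 2.30863503e-01]
[[249.2, 231.0], [249.4, 218.4]]
239 208
116 119 120 126 107  79  98  96  80  78  73  73  75  87  98  80  95 146 174 191 204
118 120 119 117 117 103  90  86  84  89  92  90  90  84  86  91 113 119 116 120 118
120 117 117 118 119 115 120 109  83  78  84  77  88 121 119 115 119 117 118 119 119
 81  84  92 106 125 125 124 113  82  83  85  79  86 121 118 117 118 120 120 118 120
 17  15  14  13   6  15  28  46  51  85  88  81  84 111 124 122 120 120 119 117 120
  8  13   7  11  14  22  16  14  27  67  91  66   1   5   7  18  36  57  79  80  85
110 122 104  63  83  80   9   8  31  67  89  70  16  14  18  19  16  20  27  20  14
154 148 151 145 131 125 111 102 103  65  89  68   5   6  13  10   9  17  16  15  17
149 148 146 150 150 149 152 158 137  59  86  98 129 111 115  99  57  70  81  11  11
152 157 153 151 150 152 149 150 133  63  86 108 160 155 155 150 142 139 131 112 116
156 151 152 155 152 154 156 154 135  60  83  99 152 150 150 150 150 151 153 150 146
151 148 152 154 154 155 154 155 137  76  81 105 154 149 150 148 151 150 149 147 152
155 153 153 151 153 151 151 150 144 103  81 132 152 151 152 149 150 151 149 156 168
152 152 151 150 149 150 149 150 147 150 153 157 154 151 148 149 154 164 170 172 173
```

jog_arm(
  motion=[
    [0,0,0.02,0,0,0,-1],
    [0,0,0.015,0,0,0,-1],
    [0,0,0.01,0,0,0,-1],
    [0,0,0.01,0,0,0,-1],
    [0,0,0,0,0,0,-1],
  ],
)

```text
time_s: 16.8
ee_pos: [0.435, 0.2796, 0.0926]
eef_rot: [3.141, 0.002, 0.23]
force: [0.9, -0.3, -0.1]
grip_width: 0.0153
grip_force: 30.0
```

jog_arm(
  motion=[
    [0,0,0.012,0,0,0,-1],
    [0,0,0.012,0,0,0,-1],
    [0,0,0.01,0,0,0,-1],
    [0,0,0.005,0,0,0,-1],
    [0,0,0,0,0,0,-1],
  ],
)

```text
time_s: 17.3
ee_pos: [0.435, 0.2802, 0.0539]
eef_rot: [3.141, 0.001, 0.231]
force: [-0.5, 0.8, -0.8]
grip_width: 0.0158
grip_force: 30.0
```

jog_arm(
  motion=[
    [0,0,0.003,0,0,0,-1],
    [0,0,0.0015,0,0,0,-1],
    [0,0,0,0,0,0,-1],
  ],
)

```text
time_s: 17.6
ee_pos: [0.4353, 0.2803, 0.0503]
eef_rot: [-3.142, -0.0, 0.231]
force: [0.8, 0.2, 0.1]
grip_width: 0.0151
grip_force: 30.0
```

jog_arm(
  motion=[
    [0,0,0.001,0,0,0,-1],
    [0,0,0,0,0,0,0],
    [0,0,0,0,0,0,1],
    [0,0,0,0,0,0,1],
    [0,0,0,0,0,0,1],
  ],
)

```text
time_s: 18.1
ee_pos: [0.4354, 0.2804, 0.0493]
eef_rot: [-3.142, -0.0, 0.231]
force: [-0.5, 0.2, 0.0]
grip_width: 0.044
grip_force: 0.0
```

jog_arm(
  motion=[
    [0,0,0,0,0,0,1],
    [0,0,0,0,0,0,1],
    [0,0,-0.02,0,0,0,1],
    [0,0,-0.04,0,0,0,1],
    [0,0,-0.04,0,0,0,1],
  ],
)

```text
time_s: 18.6
ee_pos: [0.4349, 0.2801, 0.1502]
eef_rot: [3.141, 0.001, 0.231]
force: [0.7, -0.2, 0.4]
grip_width: 0.084
grip_force: 0.0
```

jog_arm(
  motion=[
    [0,0,-0.036,0,0,0,1],
    [-0.03,-0.002,0,0,0,0,1],
    [-0.029,-0.001,0,0,0,0,1],
    [0,0,0,0,0,0,1],
    [0,0,0,0,0,0,1],
  ],
)

```text
time_s: 19.1
ee_pos: [0.3773, 0.2699, 0.1857]
eef_rot: [-3.141, -0.001, 0.231]
force: [-0.1, -0.5, -0.6]
grip_width: 0.0942
grip_force: 0.0
```

Run:
```python
from h import *
import pickle
w,m=snap('wrist','w8.png'); o=ctrl.get_obs(); print(o['time_s'],o['ee_pos'],o['force'])
k0=pickle.load(open('w7.pkl','rb'))[0]
def blob(w):
    H=cv2.cvtColor(w,cv2.COLOR_RGB2HSV)
    k=((H[...,0]<20)&(H[...,1]>90)&(w[...,0]>105)).astype(np.uint8); k[:,:228]=0;k[:,292:]=0
    c=max(cv2.findContours(k,cv2.RETR_EXTERNAL,cv2.CHAIN_APPROX_NONE)[0],key=cv2.contourArea)
    d=np.zeros_like(k); cv2.fillPoly(d,[cv2.convexHull(c)],1); d=(d&(H[...,1]<90)).astype(np.uint8); d=cv2.morphologyEx(d,cv2.MORPH_OPEN,np.ones((3,3),np.uint8))
    q=max(cv2.findContours(d,cv2.RETR_EXTERNAL,cv2.CHAIN_APPROX_NONE)[0],key=cv2.contourArea); return cv2.boundingRect(c),cv2.boundingRect(q)
print(blob(k0),blob(w))
s,_=snap('side','s7.png'); s0=pickle.load(open('side0.pkl','rb'))[0]
for n,(a,b,c,d) in dict(stand=(228,205,270,285),lemon=(175,290,245,335),spoon=(295,200,330,225),salt=(258,145,278,182),tools=(272,210,300,258)).items():
    D=np.abs(s.astype(int)-s0)[b:d,a:c].max(2); print(n,(D>40).mean().round(3))
```

```text
19.15 [0.37765116 0.26991191 0.18544493] [0.11447849 0.39446686 0.01633868]
((231, 93, 57, 57), (247, 112, 23, 27)) ((231, 94, 56, 56), (245, 111, 23, 27))
stand 0.066
lemon 0.0
spoon 0.0
salt 0.236
tools 0.0
```

Run:
```python
from h import *
import pickle
t,m=snap('top','t9.png'); t0=pickle.load(open('top0.pkl','rb'))[0]
D=np.abs(t.astype(int)-t0).max(2)
for n,(a,b,c,d) in dict(salt=(342,148,370,175),spoon=(278,226,326,245),matches=(158,220,180,240),lemon=(132,215,158,243)).items(): print(n,(D[b:d,a:c]>40).mean().round(3))
ms=ctrl.camera_model('side'); s=cv2.imread('pics/s7.png')[:,:,::-1].astype(int); s0=pickle.load(open('side0.pkl','rb'))[0].astype(int)
print('tumbler pred side',proj(ms,[[.6085,-.008,.044],[.6085,-.008,.148],[.6085+.03,-.03,.148],[.58,.02,.148]]).round(0).tolist())
ds=(np.abs(s-s0).max(2)>30).astype(np.uint8)
for q in cv2.findContours(cv2.morphologyEx(ds,cv2.MORPH_OPEN,np.ones((2,2),np.uint8)),cv2.RETR_EXTERNAL,2)[0]:
    if cv2.contourArea(q)>12: print(cv2.boundingRect(q),cv2.contourArea(q))
```

```text
salt 0.015
spoon 0.0
matches 0.616
lemon 0.095
tumbler pred side [[249.0, 189.0], [249.0, 157.0], [244.0, 153.0], [253.0, 162.0]]
(437, 278, 75, 25) 442.5
(394, 276, 118, 52) 1683.0
(245, 245, 21, 16) 164.5
(401, 224, 39, 47) 781.5
(314, 176, 16, 12) 131.5
(268, 167, 13, 31) 261.5
(314, 159, 5, 15) 36.5
(237, 159, 25, 39) 650.0
(280, 150, 14, 25) 173.0
(498, 148, 14, 5) 14.0
(267, 148, 8, 5) 19.0
(284, 140, 6, 7) 21.0
(255, 137, 5, 5) 12.5
(251, 95, 61, 52) 948.0
(263, 0, 228, 206) 21015.0
```

The tumbler is on the plate where predicted, the stylus handle looks unchanged from the start in the side view, and the bystanders have not moved.

```bash
python3 -c "
from station import ctrl
print(ctrl.hand_in())"
```

```text
the job is handed in; nothing more can be done
None
```

The job is handed in at about 19 s: the tumbler stands on the plate, the round button was held on its hard stop for about a second, and the stylus is back in its stand; the hand-in returned no verdict.

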